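# Lay out the pour-over tray

### The arm

A 6-joint arm with a two-finger parallel gripper is mounted at the origin on the work surface. World frame = base frame: x ahead of the robot, y to its left, z up, the work surface at z = 0. Lengths are in mm, angles in degrees, forces in N, time in s.
With the tool pointing down it reaches from about 325 to 925 mm from the base axis. Payload 3.1 kg.
Tool frame: the origin (TCP) lies at the very end of the fingers, on their centre line; the grasp point (between the pads) lies 19 mm behind it; z points along the fingers, y is the line along which they close (so a half turn about z gives the same grasp; the last joint's range is limited). The gripper opens to 85 mm and grips with 20 to 120 N. Pads are 22 mm wide; open, the fingers measure 114 mm over their backs; the gripper's body (76 mm by 85 mm) begins 54 mm behind the grasp point. The pads swing forward as they close: fully open they stand 13 mm farther back than shut.
Start: joints at [58.831, 12.427, 92.441, -0, 75.132, -6.429], TCP at [261.55, 567.654, 231.3] pointing down, gripper open.
Joint ranges: [-157.48, 157.48], [-44.54, 120.13], [17.64, 146.25], [-64.5, 244.5], [7.68, 150.69], [-147.95, 147.95]. Speed limits (degrees/s): [159.86, 159.86, 180, 180, 180, 180].

### API

Orientations are given as a 3x3 rotation matrix whose columns are the frame's x, y, z axes.
In Python, from bench import robot gives the robot as it stands.
- The arm moves only by the tool jog_arm, never from a script. Its argument "rows" is a list of rows, each a list of 7 numbers: the shift along the tool's x, y, z in m, then the turn, a rotation vector about the tool's x, y, z in rad, then the gripper's target within -1 to 1 (fully open at 1, half-way at 0, shut at -1). A call has 1 to 20 rows; each row is the pose to reach, as a shift and turn from the pose commanded when the call began, along the tool's axes at that moment; what a row does not reach only later rows make up. A row lasts 1/10 s, in which the tool goes at most 50 mm and 8.59 degrees, less where a joint would pass 70% of its speed; a pose out of reach is approached as far as the arm can. A call with a gripper value outside its range is refused whole. The fingers move at their own pace and stop on an object; "squeeze" is the grip in N (left out, the last holds). Time passes only in rows, so rows that repeat a pose let the fingers close. It gives the time, the measured TCP pose, the force, the opening and the grip force at its end, in the units of the state.
- robot.get_state(): the state, without advancing time (a new reading comes with each control period).
- robot.read_camera(name): name is "scene" or "top" or "wrist"; returns (picture, depth): 400x640x3 uint8, blue, green, red; 400x640 float32, mm along the optical axis (not along the pixel's ray), 0 where there is no reading.
- robot.get_calibration(name): a dict with "K" (3x3 intrinsics, pixels), "cam_to_world" (4x4, takes a point from camera to world coordinates). Camera axes: x right, y down, z forward; pixel columns grow to the right and rows downward; lengths in mm; the calibration is good to about 2 mm. A picture is of the moment at which its call begins: read the wrist's pose just before it. get_calibration takes no time and is no camera call; for the wrist camera it gives the pose at the moment of the call.
- robot.hand_in(): hands the job in; it is judged then, once.
The state is a dict: "t": time; "q": joint angles; "qd": joint speeds; "tau": joint torques, N m; "position": TCP position; "orientation": TCP orientation; "wrist_force": force on the tool from outside, world axes, zero at the start; "ft_torque": the same for the moment, N m; "opening": finger opening in mm; "grip_force": force on a finger pad.
Only numpy, scipy, OpenCV 4.12 (cv2) and the standard library are available. Lean on these libraries where they do the work, as an engineer would, in place of code of your own. Each camera call takes 0.05 s, during which the arm holds its last target. There are 200 camera calls.

### The job

Lay out the tray for a pour-over: stand the mug in the middle of the end mat next to the kettle, the hand grinder in the middle of the end mat next to the steel canister, and the glass carafe in the middle of the mat between them, with the white dripper seated on top of the carafe. Also put the loose lid on the canister to close it. Leave the kettle and the canister standing where they are, and do not knock anything over.

Things in the scene. Friction and masses are not known exactly. Their poses are not given: they have to be found in the camera images.
- carafe_c (a point): Loose glass carafe, open, 130 mm high: belly 92 mm across at 30 mm above its foot, foot 80 mm; narrow neck 58 mm across at 93 mm up, 62 mm at the rim, with a dark wooden collar (64 mm across) 98 to 124 mm up. Mouth 54 mm wide inside. About 0.3 kg. Point: on its axis, 65 mm above the foot; z up.
- dripper_c (a point): Loose white ceramic dripper, 68 mm high. Foot stub 40 mm across, 12 mm high (enters the carafe's mouth); flange 82 mm across at 12-17 mm (rests on the carafe's rim); cone, then a straight band 64 mm across at 38-68 mm: grip there. Ear on its -x side to 54 mm from the axis, 20-52 mm up. 0.2 kg. Point: on the axis, 34 mm above its underside; z up. Seated, it is 87 mm above the carafe's point.
- mug_c (a point): Loose speckled beige stoneware mug, upright, a straight round cup 66 mm across and 85 mm high with a handle on its -x side reaching 62 mm from the axis, 15 to 75 mm above the foot. About 0.26 kg. The point is on its axis, 42.5 mm above its foot; z is up.
- grinder_c (a point): Loose slim stainless hand grinder, upright, body 46 mm across, straight up to 140 mm. On top a flat crank arm 12 mm wide, 150-154 mm above the foot, points to its -x, with a wooden knob 22 mm across at 55 mm from the axis, its top 171 mm above the foot. About 0.42 kg. Point: on the body's axis, 73 mm above the foot; z up.
- lid_c (a point): Loose round steel lid, right way up: plug 68 mm across and 8 mm high below, disc 88 mm across at 8-14 mm, thin neck, knob 26 mm across at 22-46 mm above the underside. 0.12 kg. Point: on its axis, 23 mm above the underside; z up. No thread: the plug drops into the canister's mouth and the disc rests on the rim; the point is then 80 mm above the canister's point.
- kettle_c (a point): Matte black gooseneck kettle on the counter beyond one end of the tray (either end), to be left there. Body 120 mm across at the foot, 92 mm at the top (126 mm up); a loop handle arches over it, top 187 mm up, within 58 mm of the axis; thin spout on its +x side to 103 mm from the axis. 0.95 kg. Point: on its axis, 60 mm above its foot; z up.
- canister_c (a point): Open, empty steel canister, stands beyond the other end of the tray on the counter, to be left there. Round, 84 mm across, 130 mm high, mouth 78 mm wide inside. About 0.55 kg. The point is on its axis, 65 mm above its foot; z is up.
- mat_left: The left-hand (+y, seen from the robot) of three identical round cork mats in a row on the fixed bamboo tray, 96 mm across, 4 mm thick, about 125 mm apart. Origin: centre of its underside, 8 mm above the counter; z up. The row runs left to right, turned up to 0.1 rad; the tray is 125 x 390 mm, its rim 20 mm above the counter.
- mat_middle: The middle one of three identical round cork mats in a row on the fixed bamboo tray, 96 mm across, 4 mm thick, about 125 mm apart. Origin: centre of its underside, 8 mm above the counter; z up. The row runs left to right, turned up to 0.1 rad; the tray is 125 x 390 mm, its rim 20 mm above the counter.
- mat_right: The right-hand (-y, seen from the robot) of three identical round cork mats in a row on the fixed bamboo tray, 96 mm across, 4 mm thick, about 125 mm apart. Origin: centre of its underside, 8 mm above the counter; z up. The row runs left to right, turned up to 0.1 rad; the tray is 125 x 390 mm, its rim 20 mm above the counter.
There are look-alikes about, which are no part of the job. Leave any blue look-alike of the part that bears canister_c alone.

How it is judged:
By the outcome, as a careful person would: the job done as asked, in the order asked, and still so for the second after the job is handed in, with the robot touching nothing.
It also fails if it takes over 128 s, if anything falls off the work surface, if the arm or the gripper's body presses on something with over 40 N, if the wrist force passes 120 N, or if a joint passes its speed limit or range.

## Working session

There is one attempt and no reset: what is moved stays moved. The work goes in short steps, Python scripts to look and compute and a tool call to move; the robot and the scene stay as the last step left them, time stands still between calls to the robot, and variables do not carry over. Pictures are saved under pics/ and viewed, at most 17 in all, crops included, and the job is handed in when it is done.

Besides the shell and the picture viewer there is one more tool, called after ">>>" by a JSON object that holds its "fn" and its "kwargs", one argument or row to a line. jog_arm: Moves the arm, as the interface text tells. Its arguments: {"type":"object","properties":{"rows":{"type":"array","items":{"type":"array","items":{"type":"number"}}},"squeeze":{"type":"number"}},"required":["rows"]}

```bash
ls; mkdir -p pics; python3 - <<'E'
from bench import robot
import cv2,numpy as np
s=robot.get_state();print(s['t'],s['position'],s['orientation'],s['opening'])
for n in ['scene','top']:
    p,d=robot.read_camera(n);c=robot.get_calibration(n)
    cv2.imwrite(f'pics/{n}0.png',p);np.savez(f'pics/{n}0.npz',p=p,d=d,K=c['K'],T=c['cam_to_world'])
    print(n,np.round(c['K'],1).tolist(),np.round(c['cam_to_world'],3).tolist(),(d>0).mean())
E
```

```text
pics
0.0 [261.11362629 566.96202812 229.97727293] [[-9.08228067e-01  4.18473764e-01 -1.21991634e-03]
 [ 4.18475459e-01  9.08225861e-01 -2.01900633e-03]
 [ 2.63058395e-04 -2.34422326e-03 -9.99997218e-01]] 85.4123152412512
scene [[506.9, 0.0, 321.6], [0.0, 506.9, 190.2], [0.0, 0.0, 1.0]] [[-0.81, 0.491, -0.321, 993.615], [0.587, 0.683, -0.435, 532.465], [0.005, -0.541, -0.841, 1249.163], [0.0, 0.0, 0.0, 1.0]] 0.99618359375
top [[380.1, 0.0, 316.5], [0.0, 380.1, 202.2], [0.0, 0.0, 1.0]] [[0.008, -0.995, 0.102, 422.387], [-0.999, -0.005, 0.032, -86.49], [-0.031, -0.102, -0.994, 1069.623], [0.0, 0.0, 0.0, 1.0]] 0.9958125
```

View pics/top0.png

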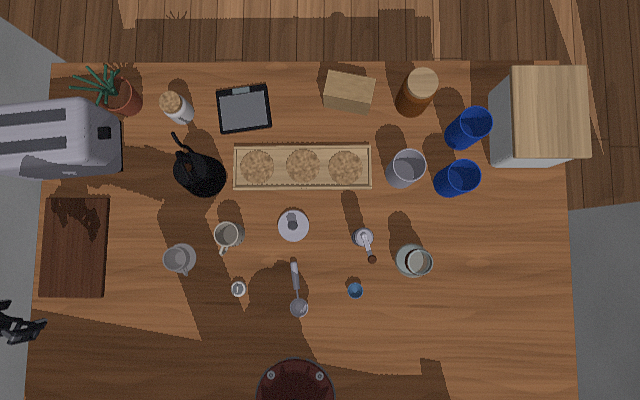

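View pics/scene0.png

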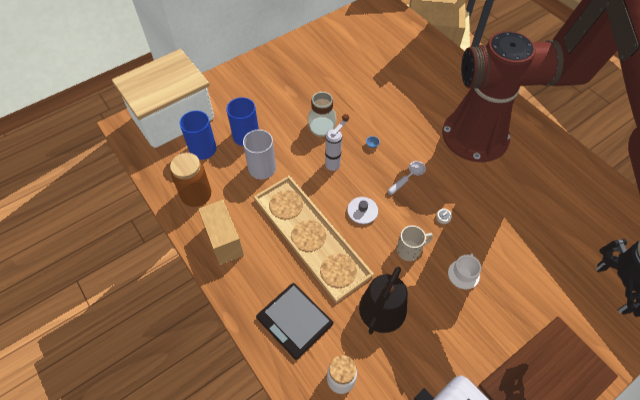

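The top view shows the kettle (200,172), the tray with three mats (257/303/345,166), the canister (406,168), two blue decoys (468,128; 457,178), the grinder (364,240), the carafe (413,261), the lid (293,226) and the mug (228,235). The dripper is the white one at (180,259). The kettle is at the left (+y) end and the canister at the right.

```bash
cat > h.py <<'E'
import numpy as np,cv2
from bench import robot
def grab(n,save=None):
    c=robot.get_calibration(n);p,d=robot.read_camera(n)
    if save: cv2.imwrite(f'pics/{save}.png',p)
    return p,d,c['K'],c['cam_to_world']
def load(n):
    z=np.load(f'pics/{n}.npz');return z['p'],z['d'],z['K'],z['T']
def cloud(v):
    p,d,K,T=v;vv,uu=np.mgrid[:d.shape[0],:d.shape[1]]
    c=np.stack([(uu-K[0,2])/K[0,0]*d,(vv-K[1,2])/K[1,1]*d,d],-1)
    w=c@T[:3,:3].T+T[:3,3];w[d<=0]=np.nan
    return w
def ray(v,u,w,z):  # pixel onto plane z
    p,d,K,T=v;r=T[:3,:3]@np.array([(u-K[0,2])/K[0,0],(w-K[1,2])/K[1,1],1.])
    o=T[:3,3];return o+r*(z-o[2])/r[2]
def proj(v,P):
    p,d,K,T=v;c=T[:3,:3].T@(np.asarray(P,float)-T[:3,3]);return K[0,0]*c[0]/c[2]+K[0,2],K[1,1]*c[1]/c[2]+K[1,2]
def layer(W,c,r,z0,z1):
    "points of cloud within r of c (xy), between z0 and z1"
    P=W.reshape(-1,3);m=(np.hypot(P[:,0]-c[0],P[:,1]-c[1])<r)&(P[:,2]>z0)&(P[:,2]<z1)
    return P[m]
def circ(P):
    "algebraic circle fit + enclosing circle"
    A=np.c_[2*P[:,:2],np.ones(len(P))];s=np.linalg.lstsq(A,(P[:,:2]**2).sum(1),rcond=None)[0]
    (x,y),r=cv2.minEnclosingCircle(P[:,:2].astype(np.float32))
    return np.round([s[0],s[1],np.sqrt(max(0,s[2]+s[0]**2+s[1]**2)),x,y,r],1)
E
python3 - <<'E'
from h import *
t=load('top0');s=load('scene0');Wt=cloud(t);Ws=cloud(s)
seeds=dict(kettle=(200,172,120),canister=(406,160,130),grinder=(364,235,150),carafe=(417,261,130),lid=(292,224,46),mug=(228,233,85),dripper=(180,257,68))
for n,(u,w,z) in seeds.items():
    c=ray(t,u,w,z)[:2]; out=[]
    for W in (Wt,Ws):
        P=layer(W,c,65,8,300)
        zt=np.percentile(P[:,2],99.); L=P[P[:,2]>zt-6]
        out.append((round(zt,1),len(P),len(L),circ(L).tolist()))
    print(n,c.round(),*out,sep='\n  ')
for V,W in((t,Wt),(s,Ws)):
    h=cv2.cvtColor(V[0],cv2.COLOR_BGR2HSV)
    print('mats')
    for u,w in ((257,166),(303,166),(345,167)):
        c=ray(t,u,w,12)[:2]; P=layer(W,c,40,0,40); print(c.round(),np.percentile(P[:,2],[10,50,90]).round(1))
print(t[0][166,257],t[0][150,240],t[0][166,280])
E
```

```text
kettle
  [596. 242.]
  (np.float64(186.4), 1856, 105, [595.0, 264.9, 15.8, 596.7, 262.8, 31.2])
  (np.float64(185.3), 1360, 87, [602.7, 263.8, 15.2, 602.6, 267.1, 35.6])
canister
  [ 626. -279.]
  (np.float64(132.6), 882, 128, [613.3, -286.4, 40.3, 613.8, -286.4, 42.2])
  (np.float64(130.5), 1250, 101, [616.4, -284.6, 40.2, 617.2, -285.0, 43.6])
grinder
  [ 438. -172.]
  (np.float64(173.2), 442, 49, [382.6, -188.1, 6.6, 382.7, -188.4, 9.6])
  (np.float64(169.6), 680, 32, [384.9, -185.8, 6.9, 384.7, -186.1, 9.8])
carafe
  [ 376. -302.]
  (np.float64(132.6), 846, 133, [373.9, -309.1, 28.7, 373.9, -308.9, 31.6])
  (np.float64(129.8), 980, 82, [376.7, -307.7, 29.5, 377.1, -307.9, 32.8])
lid
  [468.  12.]
  (np.float64(49.0), 774, 66, [465.0, 11.7, 8.9, 465.1, 11.7, 12.4])
  (np.float64(46.6), 615, 53, [468.1, 13.8, 9.2, 468.1, 13.5, 13.2])
mug
  [442. 175.]
  (np.float64(88.4), 567, 120, [439.3, 180.2, 30.8, 439.5, 180.2, 33.1])
  (np.float64(86.4), 767, 110, [441.9, 182.3, 30.8, 442.4, 182.1, 33.3])
dripper
  [378. 305.]
  (np.float64(71.7), 794, 131, [373.1, 320.7, 29.6, 373.6, 320.8, 32.1])
  (np.float64(69.3), 881, 118, [375.5, 322.4, 29.5, 375.2, 322.6, 32.7])
mats
[633. 117.] [10.4 13.  15.5]
[633. -14.] [10.6 13.  15.4]
[ 631. -132.] [10.5 12.9 15.4]
mats
[633. 117.] [ 7.3 10.4 13.5]
[633. -14.] [ 7.2 10.2 13.5]
[ 631. -132.] [ 6.6 10.  13.6]
[ 83 107 134] [115 146 171] [ 99 124 147]
```

```bash
python3 - <<'E'
from h import *
for n in('top0','scene0'):
    v=load(n);W=cloud(v);im=cv2.GaussianBlur(v[0],(3,3),0)
    lab=cv2.cvtColor(im,cv2.COLOR_BGR2LAB);h=cv2.cvtColor(im,cv2.COLOR_BGR2HSV)
    # inside tray
    m=(abs(W[...,0]-632)<75)&(W[...,1]<200)&(W[...,1]>-220)&(W[...,2]<35)
    V=h[...,2]; thr,_=cv2.threshold(V[m].reshape(-1,1),0,255,cv2.THRESH_OTSU)
    print(n,thr)
    k=((V<thr)&m).astype(np.uint8)*255
    k=cv2.morphologyEx(k,cv2.MORPH_CLOSE,np.ones((5,5)));k=cv2.morphologyEx(k,cv2.MORPH_OPEN,np.ones((9,9)))
    cs,_=cv2.findContours(k,cv2.RETR_EXTERNAL,cv2.CHAIN_APPROX_NONE)
    for c in cs:
        if cv2.contourArea(c)<300: continue
        P=np.array([ray(v,*q[0],12) for q in c]);print(len(c),circ(P))
    o=v[0].copy();o[k>0]=o[k>0]//2+np.array([127,0,0],np.uint8)
    r=o[130:200,220:385] if n[0]=='t' else o[165:310,240:390]
    cv2.imwrite(f'pics/m_{n}.png',cv2.resize(r,None,fx=4,fy=4) if n[0]!='t' else cv2.resize(r,None,fx=4,fy=4))
a,b=[cv2.imread(f'pics/m_{n}.png') for n in('top0','scene0')]
a=cv2.resize(a,(600,int(a.shape[0]*600/a.shape[1])));b=cv2.resize(b,(340,int(b.shape[0]*340/b.shape[1])))
o=np.zeros((a.shape[0]+b.shape[0],600,3),np.uint8);o[:a.shape[0]]=a;o[a.shape[0]:,:340]=b;cv2.imwrite('pics/mats.png',o)
E
```

```text
top0 130.0
109 [567.4 129.2  44.7 567.7 129.7  66.5]
scene0 178.0
```

View pics/mats.png

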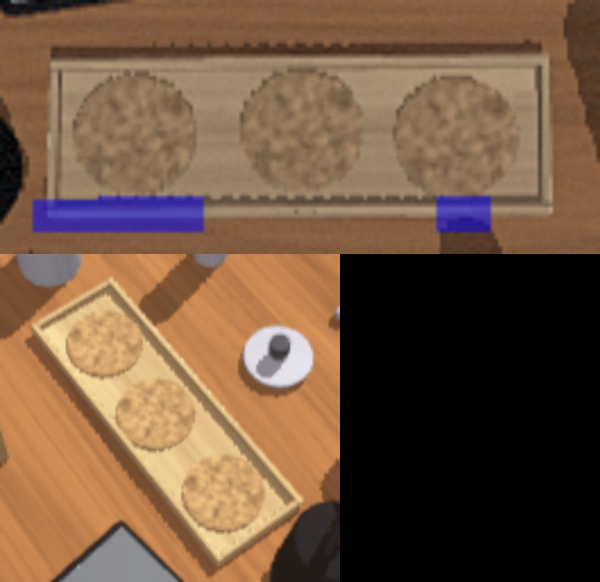

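The crops show the three cork mats, clearly darker and more saturated than the bamboo (top view about (257,166), (303,165.5), (345,167)). The middle one sits a little off equal spacing. I'll mask inside the tray only.

```bash
python3 - <<'E'
from h import *
for n in('top0','scene0'):
    v=load(n);im=cv2.GaussianBlur(v[0],(5,5),0).astype(float)
    f=im[...,2]/(im[...,0]+1)
    for c in((633,117),(633,-14),(631,-132)):
        best=c
        for it in range(4):
            pts=np.array([proj(v,(best[0]+58*np.cos(a),best[1]+58*np.sin(a),12)) for a in np.linspace(0,6.28,60)],np.int32)
            pts[:]=pts
            m=np.zeros(f.shape,np.uint8);cv2.fillPoly(m,[pts],255)
            x=f[m>0];g=np.clip((f-x.min())/(x.max()-x.min())*255,0,255).astype(np.uint8)
            thr,_=cv2.threshold(g[m>0].reshape(-1,1),0,255,cv2.THRESH_OTSU)
            k=((g>thr)&(m>0)).astype(np.uint8);k=cv2.morphologyEx(k,cv2.MORPH_CLOSE,np.ones((5,5)));k=cv2.morphologyEx(k,cv2.MORPH_OPEN,np.ones((7,7)))
            cs,_=cv2.findContours(k,cv2.RETR_EXTERNAL,cv2.CHAIN_APPROX_NONE);q=max(cs,key=cv2.contourArea)
            P=np.array([ray(v,*a[0],12) for a in q]);r=circ(P);best=r[:2]
        print(n,r,cv2.contourArea(q))
E
```

```text
top0 [632.5 118.3  46.2 633.3 117.5  48.6] 812.0
top0 [642.1 -12.   48.9 645.1 -12.7  56.6] 888.0
top0 [ 628.9 -131.8   46.3  628.3 -131.7   48.6] 835.0
scene0 [633.8 120.2  47.7 635.7 115.6  57.6] 928.0
scene0 [642.5 -10.2  48.3 645.6 -12.2  55.4] 858.0
scene0 [ 630.2 -128.9   47.1  628.5 -130.    50.5] 733.5
```

```bash
cat >> h.py <<'E'
from scipy.spatial.transform import Rotation as Ro
def plan(*ws):
    "waypoints (x,y,z TCP mm, yaw deg of closing axis) -> shift m & rotvec in present tool frame"
    s=robot.get_state();R=np.array(s['orientation']);p=np.array(s['position'])
    print('t',round(s['t'],1),'pos',p.round(1),'yaw',round(np.degrees(np.arctan2(R[1,1],R[0,1])),1),'open',round(s['opening'],1),'q',np.round(s['q']))
    for x,y,z,a in ws:
        a=np.radians(a);G=np.array([[np.sin(a),np.cos(a),0],[-np.cos(a),np.sin(a),0],[0,0,-1]])
        d=R.T@(np.array([x,y,z])-p)/1e3;r=Ro.from_matrix(R.T@G).as_rotvec()
        print((x,y,z),d.round(3).tolist(),r.round(3).tolist())
E
python3 - <<'E'
from h import *
t=load('top0');s=load('scene0');Wt=cloud(t);Ws=cloud(s);Wt[...,2]-=2.5
for n,c,r0,r1,z0,z1 in(('mug',(440.7,181.2),40,70,15,80),('dripper',(374.4,321.6),45,60,20,55),):
    for W in(Wt,Ws):
        P=layer(W,c,r1,z0,z1);d=P[:,:2]-c;k=np.hypot(*d.T)>r0
        m=np.median(d[k],0);print(n,k.sum(),m.round(1),np.degrees(np.arctan2(m[1],m[0])).round(1),np.hypot(*d[k].T).max())
for W in(Wt,Ws):
    P=layer(W,(432,-173),40,136,146);print('grinder top',len(P),circ(P),P[:,:2].mean(0))
    P=layer(W,(432,-173),40,148,158);print('crank',len(P),circ(P))
    P=layer(W,(432,-173),40,60,130);print('body',len(P),circ(P))
    P=layer(W,(596,245),70,100,135);print('kettle',circ(P))
plan((440.7,181.2,150,0))
E
```

```text
mug 52 [-47.   15.1] 162.2 60.153584375817324
mug 53 [-46.9  19.1] 157.9 59.09007791801958
dripper 14 [-42.4 -24. ] -150.4 53.29349187075375
dripper 2 [-42.6 -23.6] -151.0 48.771810450842985
grinder top 193 [ 433.3 -171.9   17.4  433.9 -171.7   23.1] [ 435.42726058 -170.15442506]
crank 105 [ 416.8 -177.1   14.6  416.9 -176.4   24.4]
body 30 [ 433.8 -171.9   22.9  431.2 -163.3   21.3]
kettle [599.9 264.1  35.2 600.4 265.9  48.7]
grinder top 124 [ 437.8 -168.6   17.1  438.8 -168.    23.5] [ 440.45180128 -166.41972213]
crank 68 [ 419.1 -165.7   19.2  424.1 -170.    32. ]
body 241 [ 436.6 -169.9   21.6  438.4 -167.6   23.4]
kettle [608.1 270.1  35.  605.4 269.3  48.1]
t 0.1 pos [261.1 567.  230.1] yaw 65.3 open 85.7 q [59. 12. 93. -0. 75. -6.]Traceback (most recent call last):
  File "<stdin>", line 12, in <module>
  File "h.py", line 35, in plan
    d=R.T@(np.array([x,y,z])-p)/1e3;r=Ro.from_matrix(R.T@G).as_rotvec()
                                      ~~~~~~~~~~~~~~^^^^^^^
  File "scipy/spatial/transform/_rotation.pyx", line 1143, in scipy.spatial.transform._rotation.Rotation.from_matrix
ValueError: Non-positive determinant (left-handed or null coordinate frame) in rotation matrix 0: [[-4.18428985e-01 -9.08249491e-01 -2.13547067e-04]
 [-9.08247479e-01  4.18427537e-01  2.21653239e-03]
 [ 1.92381044e-03 -1.12141498e-03  9.99997521e-01]].
```

```bash
sed -i 's/G=np.array(.*$/G=np.array([[-np.sin(a),np.cos(a),0],[np.cos(a),np.sin(a),0],[0,0,-1]])/' h.py
python3 - <<'E'
from h import *
plan((440.7,181.2,150,70),(440.7,181.2,28,70))
E
```

```text
t 0.1 pos [261.1 567.  230.1] yaw 65.3 open 85.7 q [59. 12. 93. -0. 75. -6.]
(440.7, 181.2, 150) [-0.325, -0.275, 0.081] [-0.002, -0.0, -0.083]
(440.7, 181.2, 28) [-0.325, -0.275, 0.203] [-0.002, -0.0, -0.083]
```

>>> {"fn": "jog_arm", "kwargs": {
  "rows": [
    [-0.02,-0.016,0.005,0,0,0,1],
    [-0.05,-0.042,0.012,0,0,-0.01,1],
    [-0.085,-0.072,0.02,0,0,-0.02,1],
    [-0.12,-0.102,0.03,0,0,-0.03,1],
    [-0.155,-0.132,0.04,0,0,-0.04,1],
    [-0.19,-0.162,0.05,0,0,-0.05,1],
    [-0.225,-0.192,0.06,0,0,-0.06,1],
    [-0.26,-0.22,0.07,0,0,-0.07,1],
    [-0.29,-0.245,0.075,0,0,-0.08,1],
    [-0.31,-0.262,0.08,-0.002,0,-0.083,1],
    [-0.325,-0.275,0.081,-0.002,0,-0.083,1],
    [-0.325,-0.275,0.081,-0.002,0,-0.083,1],
    [-0.325,-0.275,0.081,-0.002,0,-0.083,1]
  ]
}}

```text
t: 1.4
position: [441.3, 181.8, 150.0]
orientation: [[-0.939, 0.343, -0.0], [0.343, 0.939, 0.002], [0.001, 0.002, -1.0]]
wrist_force: [1.6, -0.4, -0.8]
opening: 85.3
grip_force: 0.0
```

```bash
python3 - <<'E'
from h import *
v=grab('wrist','w1');W=cloud(v);print(v[2].round(1).tolist(),v[3].round(2).tolist())
for z0,z1 in((79,92),):
    P=layer(W,(441,181),50,z0,z1);print(len(P),len(P) and circ(P))
plan((440.7,181.2,28,70))
E
```

```text
[[330.2, 0.0, 320.4], [0.0, 330.2, 199.4], [0.0, 0.0, 1.0]] [[0.34, 0.9, 0.26, 375.81], [0.94, -0.33, -0.09, 205.0], [0.0, 0.27, -0.96, 293.52], [0.0, 0.0, 0.0, 1.0]]
2115 [437.4 180.3  30.5 438.2 180.4  33.2]
t 1.4 pos [441.2 182.3 150.1] yaw 70.0 open 85.6 q [ 14.  -1. 116.   0.  65. -56.]
(440.7, 181.2, 28) [0.0, -0.001, 0.122] [0.002, -0.001, 0.0]
```

View pics/w1.png

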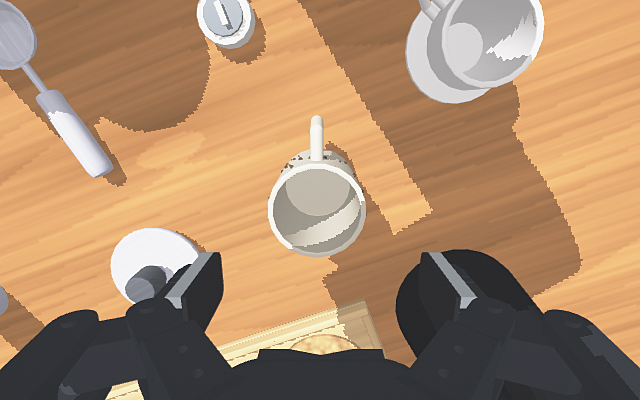

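The wrist view shows the mug centred between the fingers at (317,210), with the handle pointing away from the pads. Descending and gripping.

>>> {"fn": "jog_arm", "kwargs": {
  "rows": [
    [0.001,-0.001,0.03,0,0,0,1],
    [0.001,-0.001,0.065,0,0,0,1],
    [0.001,-0.001,0.095,0,0,0,1],
    [0.001,-0.001,0.115,0,0,0,1],
    [0.001,-0.001,0.122,0,0,0,1],
    [0.001,-0.001,0.122,0,0,0,1],
    [0.001,-0.001,0.122,0,0,0,-1],
    [0.001,-0.001,0.122,0,0,0,-1],
    [0.001,-0.001,0.122,0,0,0,-1],
    [0.001,-0.001,0.122,0,0,0,-1],
    [0.001,-0.001,0.122,0,0,0,-1],
    [0.001,-0.001,0.122,0,0,0,-1],
    [0.001,-0.001,0.122,0,0,0,-1]
  ],
  "squeeze": 40
}}

```text
t: 2.75
position: [442.1, 182.1, 30.1]
orientation: [[-0.94, 0.342, 0.004], [0.342, 0.94, 0.003], [-0.003, 0.004, -1.0]]
wrist_force: [-1.8, 1.2, 6.5]
opening: 66.3
grip_force: 45.7
```

```bash
python3 - <<'E'
from h import *
plan((440,181,130,70),(633,119,130,70),(633,119,40,70))
E
```

```text
t 2.8 pos [442.1 182.1  30.1] yaw 70.0 open 66.3 q [ 14.  11. 119.   0.  50. -56.]
(440, 181, 130) [0.001, -0.001, -0.1] [0.004, 0.003, 0.0]
(633, 119, 130) [-0.201, 0.006, -0.099] [0.004, 0.003, 0.0]
(633, 119, 40) [-0.201, 0.006, -0.009] [0.004, 0.003, 0.0]
```

>>> {"fn": "jog_arm", "kwargs": {
  "rows": [
    [0,0,-0.02,0,0,0,-1],
    [0,0,-0.05,0,0,0,-1],
    [0,0,-0.08,0,0,0,-1],
    [-0.015,0,-0.095,0,0,0,-1],
    [-0.045,0.001,-0.1,0,0,0,-1],
    [-0.08,0.002,-0.1,0,0,0,-1],
    [-0.115,0.003,-0.1,0,0,0,-1],
    [-0.15,0.004,-0.1,0,0,0,-1],
    [-0.18,0.005,-0.1,0,0,0,-1],
    [-0.195,0.006,-0.095,0.002,0.002,0,-1],
    [-0.203,0.006,-0.085,0.004,0.003,0,-1],
    [-0.203,0.006,-0.065,0.004,0.003,0,-1],
    [-0.203,0.006,-0.045,0.004,0.003,0,-1],
    [-0.203,0.006,-0.028,0.004,0.003,0,-1],
    [-0.203,0.006,-0.02,0.004,0.003,0,-1],
    [-0.203,0.006,-0.016,0.004,0.003,0,-1],
    [-0.203,0.006,-0.013,0.004,0.003,0,-1],
    [-0.203,0.006,-0.013,0.004,0.003,0,-1]
  ]
}}

```text
t: 4.55
position: [634.1, 117.9, 42.6]
orientation: [[-0.94, 0.342, -0.001], [0.342, 0.94, -0.001], [0.001, -0.001, -1.0]]
wrist_force: [0.5, 0.7, -2.2]
opening: 66.4
grip_force: 46.3
```

>>> {"fn": "jog_arm", "kwargs": {
  "rows": [
    [0,0,0,0,0,0,0],
    [0,0,0,0,0,0,1],
    [0,0,0,0,0,0,1],
    [0,0,0,0,0,0,1],
    [0,0,0,0,0,0,1],
    [0,0,-0.02,0,0,0,1],
    [0,0,-0.05,0,0,0,1],
    [0,0,-0.09,0,0,0,1],
    [0,0,-0.13,0,0,0,1],
    [0,0,-0.15,0,0,0,1],
    [0.04,0,-0.15,0,0,0,1],
    [0.08,0,-0.15,0,0,0,1],
    [0.08,0,-0.15,0,0,0,1]
  ]
}}

```text
t: 5.85
position: [553.1, 146.5, 189.9]
orientation: [[-0.94, 0.34, -0.01], [0.34, 0.941, -0.001], [0.009, -0.004, -1.0]]
wrist_force: [0.4, -0.7, -0.5]
opening: 85.5
grip_force: 0.0
```

```bash
python3 - <<'E'
from h import *
v=grab('wrist','w2');W=cloud(v);P=layer(W,(633,119),60,88,110);print(len(P),circ(P),np.median(P[:,2]))
v=grab('top');W=cloud(v);P=layer(W,(633,119),50,90,110);print(len(P),len(P)and circ(P))
np.savez('pics/w2.npz',p=v[0],d=v[1],K=v[2],T=v[3])
v=grab('scene');W=cloud(v);P=layer(W,(633,119),50,90,110);print(len(P),len(P)and circ(P))
plan()
E
```

```text
1911 [630.6 118.9  30.6 631.  118.9  33.8] 96.81743894261268
146 [632.  118.7  30.9 625.6 119.9  39.5]
150 [635.2 121.   30.8 632.4 123.   36.3]
t 6.0 pos [559.2 145.2 192. ] yaw 70.0 open 85.5 q [  8.   9. 101.  -0.  70. -62.]
```

View pics/w2.png

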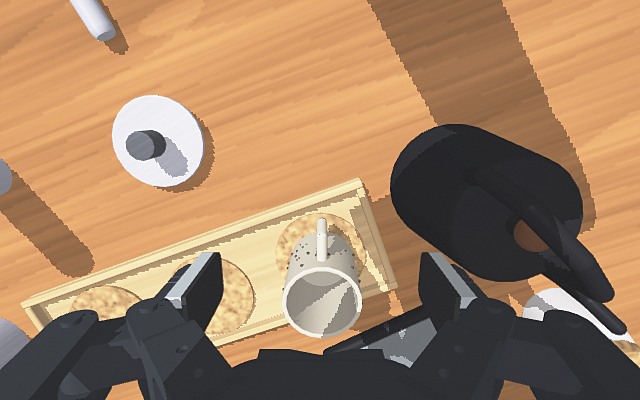

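The mug stands on the left mat, centred at about (322,290) in the wrist view. Next I'll look at the middle and right mats on the way to the grinder.

```bash
python3 - <<'E'
from h import *
plan((550,-12,190,95),(550,-130,190,108))
E
```

```text
t 6.0 pos [559.2 145.2 192. ] yaw 70.0 open 85.5 q [  8.   9. 101.  -0.  70. -62.]
(550, -12, 190) [-0.045, -0.151, 0.002] [-0.001, -0.002, -0.436]
(550, -130, 190) [-0.085, -0.262, 0.002] [-0.001, -0.002, -0.663]
```

>>> {"fn": "jog_arm", "kwargs": {
  "rows": [
    [-0.01,-0.03,0.002,0,0,-0.08,1],
    [-0.02,-0.065,0.002,0,0,-0.17,1],
    [-0.03,-0.1,0.002,0,0,-0.26,1],
    [-0.04,-0.13,0.002,0,0,-0.35,1],
    [-0.045,-0.145,0.002,0,0,-0.41,1],
    [-0.045,-0.151,0.002,0,0,-0.436,1],
    [-0.045,-0.151,0.002,0,0,-0.436,1],
    [-0.045,-0.151,0.002,0,0,-0.436,1]
  ]
}}

```text
t: 6.8
position: [550.3, -12.6, 190.0]
orientation: [[-0.996, -0.085, -0.002], [-0.085, 0.996, -0.001], [0.002, -0.001, -1.0]]
wrist_force: [-0.2, 0.3, 0.6]
opening: 85.0
grip_force: 0.0
```

```bash
python3 - <<'E'
from h import *
v=grab('wrist','w3');np.savez('pics/w3.npz',p=v[0],d=v[1],K=v[2],T=v[3]);plan((550,-130,190,108))
E
```

```text
t 6.8 pos [550.1 -12.2 189.9] yaw 95.0 open 85.3 q [  -9.    6.  105.   -0.   70. -103.]
(550, -130, 190) [0.01, -0.117, 0.0] [-0.0, -0.003, -0.228]
```

>>> {"fn": "jog_arm", "kwargs": {
  "rows": [
    [0.002,-0.03,0,0,0,-0.05,1],
    [0.005,-0.065,0,0,0,-0.12,1],
    [0.008,-0.095,0,0,0,-0.18,1],
    [0.01,-0.112,0,0,0,-0.22,1],
    [0.01,-0.117,0,0,0,-0.228,1],
    [0.01,-0.117,0,0,0,-0.228,1],
    [0.01,-0.117,0,0,0,-0.228,1]
  ]
}}

```text
t: 7.55
position: [549.6, -128.4, 189.7]
orientation: [[-0.951, -0.31, -0.004], [-0.31, 0.951, -0.0], [0.004, 0.001, -1.0]]
wrist_force: [0.4, 0.1, 0.8]
opening: 85.1
grip_force: 0.0
```

```bash
cat > mats.py <<'E'
from h import *
def mat(v,c):
    im=cv2.GaussianBlur(v[0],(5,5),0).astype(float);g=im[...,2]/(im[...,0]+1)
    for it in range(4):
        pts=np.array([proj(v,(c[0]+56*np.cos(a),c[1]+56*np.sin(a),12)) for a in np.linspace(0,6.28,60)],np.int32)
        m=np.zeros(g.shape,np.uint8);cv2.fillPoly(m,[pts],255);m[im.sum(2)<330]=0
        x=g[m>0];lo,hi=np.percentile(x,[1,99]);q=np.clip((g-lo)/(hi-lo)*255,0,255).astype(np.uint8)
        thr,_=cv2.threshold(q[m>0].reshape(-1,1),0,255,cv2.THRESH_OTSU)
        k=((q>thr)&(m>0)).astype(np.uint8);k=cv2.morphologyEx(k,cv2.MORPH_CLOSE,np.ones((9,9)));k=cv2.morphologyEx(k,cv2.MORPH_OPEN,np.ones((13,13)))
        cs,_=cv2.findContours(k,cv2.RETR_EXTERNAL,cv2.CHAIN_APPROX_NONE);b=max(cs,key=cv2.contourArea)
        P=np.array([ray(v,*a[0],12) for a in b]);r=circ(P);c=r[:2]
    return r,b
E
python3 - <<'E'
from mats import *
v=grab('wrist','w4');np.savez('pics/w4.npz',p=v[0],d=v[1],K=v[2],T=v[3])
o=[]
for n,c in(('w3',(634,-11)),('w4',(629.5,-130.5))):
    v=load(n);r,b=mat(v,c);print(n,r);i=v[0].copy();cv2.drawContours(i,[b],-1,(255,0,0),1);o.append(i[150:400,100:540])
cv2.imwrite('pics/w34.png',np.vstack(o))
W=cloud(v)
for z0,z1 in((100,130),(136,145)):
    P=layer(W,(435,-170),35,z0,z1);print('grinder',len(P),len(P)>5 and circ(P))
P=layer(W,(435,-170),75,158,180);print(len(P),len(P)>5 and circ(P))
P=layer(W,(615,-285),60,122,140);print('can',len(P),len(P)>5 and circ(P))
plan((435.5,-170.5,230,108))
E
```

```text
w3 [633.4 -13.   47.3 633.7 -13.1  48.6]
w4 [ 627.5 -132.6   47.4  627.7 -132.4   48.5]
grinder 427 [ 432.8 -172.9   22.8  442.9 -169.7   20.5]
grinder 1213 [ 433.9 -172.5   20.7  434.6 -172.2   23.3]
0 False
can 3999 [ 612.1 -286.5   40.1  612.7 -286.9   42.7]
t 7.6 pos [ 549.6 -128.3  189.7] yaw 108.1 open 85.2 q [ -20.    7.  103.   -0.   70. -128.]
(435.5, -170.5, 230) [0.122, -0.005, -0.04] [0.001, -0.004, 0.002]
```

View pics/w34.png

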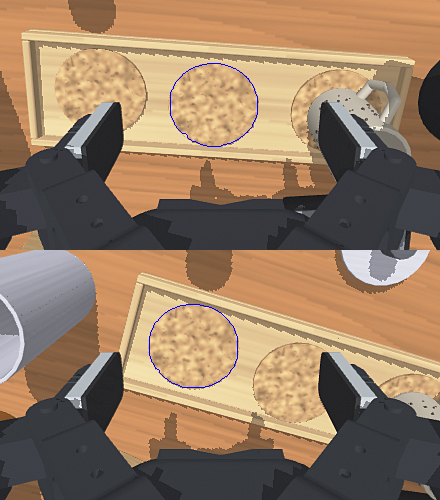

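The blue fits on the middle and right mats are clean: middle about (634,-12.5), right about (629,-131.5). Now the grinder.

>>> {"fn": "jog_arm", "kwargs": {
  "rows": [
    [0.02,0,-0.015,0,0,0,1],
    [0.055,-0.002,-0.03,0,0,0,1],
    [0.09,-0.004,-0.03,0,0,0,1],
    [0.115,-0.006,-0.03,0,-0.002,0,1],
    [0.123,-0.006,-0.03,0.001,-0.004,0,1],
    [0.123,-0.006,-0.03,0.001,-0.004,0,1],
    [0.123,-0.006,-0.03,0.001,-0.004,0,1]
  ]
}}

```text
t: 8.3
position: [435.4, -172.8, 220.5]
orientation: [[-0.951, -0.31, 0.002], [-0.31, 0.951, -0.0], [-0.002, -0.001, -1.0]]
wrist_force: [0.6, 0.1, 0.8]
opening: 85.3
grip_force: 0.0
```

```bash
python3 - <<'E'
from h import *
v=grab('wrist','w5');W=cloud(v);P=layer(W,(435,-171),70,158,180);print(len(P),len(P)>5 and circ(P))
P=layer(W,(435,-171),35,136,146);print('body',len(P),len(P)>5 and circ(P))
plan((434.8,-171.2,102,108))
E
```

```text
1062 [ 380.1 -189.3    7.4  380.4 -189.1   10.8]
body 1052 [ 432.1 -173.    20.3  432.8 -172.9   23.6]
t 8.3 pos [ 435.5 -172.8  220.5] yaw 108.1 open 85.4 q [ -30.   -7.  114.    0.   73. -138.]
(434.8, -171.2, 102) [0.0, 0.002, 0.118] [-0.001, 0.001, 0.002]
```

View pics/w5.png

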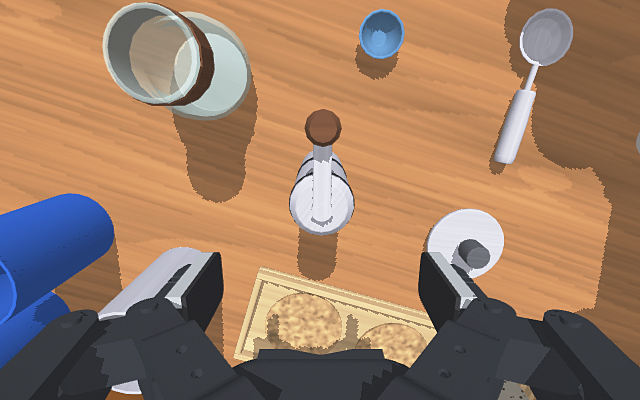

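The crank points straight up in the picture (knob at (323,128)) and the body is at (322,200), centred between the fingers. Descending.

>>> {"fn": "jog_arm", "kwargs": {
  "rows": [
    [0.001,0.001,0.02,0,0,0,1],
    [0.001,0.001,0.05,0,0,0,1],
    [0.001,0.001,0.08,0,0,0,1],
    [0.001,0.001,0.105,0,0,0,1],
    [0.001,0.001,0.116,0,0,0,1],
    [0.001,0.001,0.118,0,0,0,1],
    [0.001,0.001,0.118,0,0,0,1],
    [0.001,0.001,0.118,0,0,0,-1],
    [0.001,0.001,0.118,0,0,0,-1],
    [0.001,0.001,0.118,0,0,0,-1],
    [0.001,0.001,0.118,0,0,0,-1],
    [0.001,0.001,0.118,0,0,0,-1],
    [0.001,0.001,0.118,0,0,0,-1],
    [0.001,0.001,0.118,0,0,0,-1],
    [0.001,0.001,0.118,0,0,0,-1]
  ],
  "squeeze": 60
}}

```text
t: 9.85
position: [434.3, -173.1, 103.8]
orientation: [[-0.951, -0.31, 0.003], [-0.31, 0.951, -0.001], [-0.002, -0.002, -1.0]]
wrist_force: [-1.1, 1.3, 6.1]
opening: 44.5
grip_force: 61.4
```

```bash
python3 - <<'E'
from h import *
s=robot.get_state();print(s['grip_force'],np.round(s['wrist_force'],1))
plan((435,-172,160,108),(629.5,-131.5,160,108),(629.5,-131.5,115,108))
E
```

```text
61.42505171941593 [-1.1  1.3  6.1]
t 9.8 pos [ 434.3 -173.1  103.8] yaw 108.1 open 44.5 q [ -30.    2.  119.    0.   59. -138.]
(435, -172, 160) [-0.001, 0.001, -0.056] [-0.002, 0.002, 0.001]
(629.5, -131.5, 160) [-0.199, -0.021, -0.056] [-0.002, 0.002, 0.001]
(629.5, -131.5, 115) [-0.199, -0.021, -0.011] [-0.002, 0.002, 0.001]
```

>>> {"fn": "jog_arm", "kwargs": {
  "rows": [
    [0,0,-0.015,0,0,0,-1],
    [0,0,-0.04,0,0,0,-1],
    [-0.005,0,-0.06,0,0,0,-1],
    [-0.025,-0.002,-0.065,0,0,0,-1],
    [-0.055,-0.005,-0.065,0,0,0,-1],
    [-0.09,-0.009,-0.065,0,0,0,-1],
    [-0.125,-0.013,-0.065,0,0,0,-1],
    [-0.155,-0.016,-0.065,0,0,0,-1],
    [-0.18,-0.019,-0.065,0,0,0,-1],
    [-0.193,-0.02,-0.062,0,0,0,-1],
    [-0.199,-0.021,-0.055,0,0,0,-1],
    [-0.199,-0.021,-0.04,-0.002,0.002,0,-1],
    [-0.199,-0.021,-0.027,-0.002,0.002,0,-1],
    [-0.199,-0.021,-0.019,-0.002,0.002,0,-1],
    [-0.199,-0.021,-0.015,-0.002,0.002,0,-1],
    [-0.199,-0.021,-0.0125,-0.002,0.002,0,-1],
    [-0.199,-0.021,-0.0125,-0.002,0.002,0,-1]
  ]
}}

```text
t: 11.55
position: [629.2, -131.0, 116.0]
orientation: [[-0.951, -0.31, -0.001], [-0.31, 0.951, 0.001], [0.0, 0.001, -1.0]]
wrist_force: [-1.3, 1.7, -1.3]
opening: 44.5
grip_force: 63.0
```

```bash
python3 - <<'E'
from h import *
plan((629.5,-131.5,240,108))
E
```

```text
t 11.6 pos [ 629.2 -131.   116. ] yaw 108.0 open 44.5 q [ -18.   21.   95.    0.   64. -126.]
(629.5, -131.5, 240) [-0.0, -0.0, -0.124] [0.001, -0.0, 0.001]
```

>>> {"fn": "jog_arm", "kwargs": {
  "rows": [
    [0,0,0,0,0,0,-0.2],
    [0,0,0,0,0,0,0.4],
    [0,0,0,0,0,0,1],
    [0,0,0,0,0,0,1],
    [0,0,0,0,0,0,1],
    [0,0,-0.02,0,0,0,1],
    [0,0,-0.05,0,0,0,1],
    [0,0,-0.085,0,0,0,1],
    [0,0,-0.11,0,0,0,1],
    [0,0,-0.12,0,0,0,1],
    [0,0,-0.12,0,0,0,1]
  ]
}}

```text
t: 12.65
position: [630.5, -131.5, 237.1]
orientation: [[-0.951, -0.31, 0.002], [-0.31, 0.951, -0.001], [-0.002, -0.001, -1.0]]
wrist_force: [-0.2, 0.4, -0.2]
opening: 85.3
grip_force: 0.0
```

```bash
python3 - <<'E'
from h import *
v=grab('wrist','w6');W=cloud(v)
P=layer(W,(629,-131),35,146,158);print('wrist',len(P),len(P)>5 and circ(P))
P=layer(W,(575,-150),40,172,190);print('knob',len(P),len(P)>5 and circ(P))
plan((376,-308.5,215,60))
E
```

```text
wrist 1013 [ 627.1 -130.8   20.4  627.8 -130.7   23.5]
knob 1022 [ 575.3 -147.1    7.4  575.5 -147.    10.9]
t 12.7 pos [ 629.4 -131.2  234.9] yaw 108.1 open 85.3 q [ -18.   14.   90.    0.   76. -126.]
(376, -308.5, 215) [0.296, -0.09, 0.02] [0.0, -0.001, 0.839]
```

View pics/w6.png

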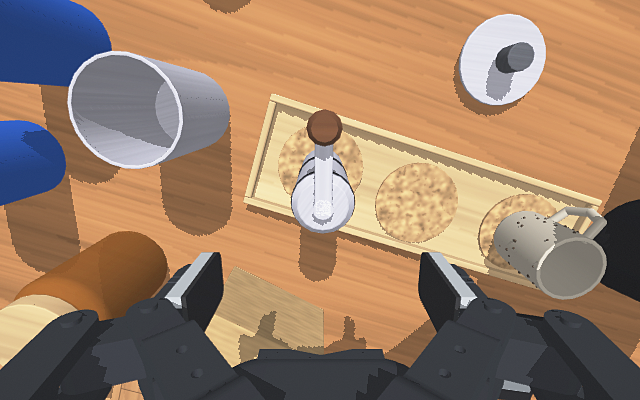

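The grinder stands upright on the right mat (body at (323,200)). Next, the carafe.

>>> {"fn": "jog_arm", "kwargs": {
  "rows": [
    [0.02,-0.006,0,0,0,0.05,1],
    [0.05,-0.015,0,0,0,0.14,1],
    [0.085,-0.026,0,0,0,0.24,1],
    [0.12,-0.036,0.005,0,0,0.34,1],
    [0.155,-0.047,0.01,0,0,0.44,1],
    [0.19,-0.058,0.015,0,0,0.54,1],
    [0.225,-0.068,0.02,0,0,0.64,1],
    [0.255,-0.078,0.02,0,0,0.73,1],
    [0.28,-0.085,0.02,0,0,0.8,1],
    [0.293,-0.089,0.02,0,0,0.83,1],
    [0.296,-0.09,0.02,0,-0.001,0.839,1],
    [0.296,-0.09,0.02,0,-0.001,0.839,1],
    [0.296,-0.09,0.02,0,-0.001,0.839,1]
  ]
}}

```text
t: 14.0
position: [376.3, -307.8, 214.9]
orientation: [[-0.867, 0.499, -0.001], [0.499, 0.867, 0.001], [0.001, 0.001, -1.0]]
wrist_force: [0.0, 0.1, -0.0]
opening: 85.5
grip_force: 0.0
```

```bash
python3 - <<'E'
from h import *
v=grab('wrist','w7');W=cloud(v)
P=layer(W,(375,-308),45,125,140);print('rim',len(P),len(P)>5 and circ(P),np.median(P[:,2]))
plan((375,-308.5,88,60))
E
```

```text
rim 1722 [ 372.3 -310.    28.7  372.8 -310.3   32.2] 130.4116231738559
t 14.1 pos [ 376.5 -307.8  215. ] yaw 60.1 open 85.2 q [ -48.   -4.  112.    0.   72. -108.]
(375, -308.5, 88) [0.001, -0.001, 0.127] [0.001, -0.001, 0.001]
```

View pics/w7.png

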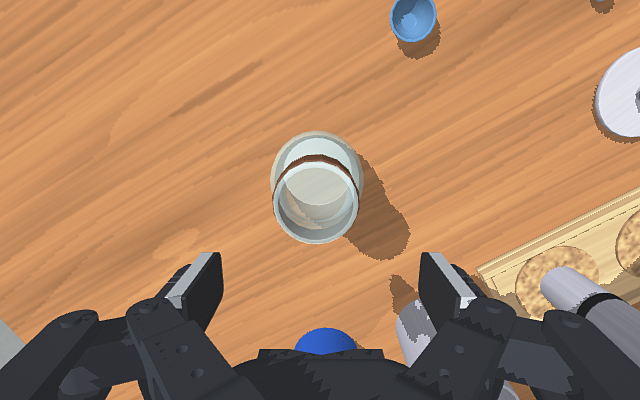

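The carafe's rim is at (316,200), centred between the fingers with clear space around it. Descending to the collar.

>>> {"fn": "jog_arm", "kwargs": {
  "rows": [
    [0.001,-0.002,0.02,0,0,0,1],
    [0.001,-0.002,0.055,0,0,0,1],
    [0.001,-0.002,0.09,0,0,0,1],
    [0.001,-0.002,0.115,0,0,0,1],
    [0.001,-0.002,0.125,0,0,0,1],
    [0.001,-0.002,0.127,0,0,0,1],
    [0.001,-0.002,0.127,0,0,0,1],
    [0.001,-0.002,0.127,0,0,0,-1],
    [0.001,-0.002,0.127,0,0,0,-1],
    [0.001,-0.002,0.127,0,0,0,-1],
    [0.001,-0.002,0.127,0,0,0,-1],
    [0.001,-0.002,0.127,0,0,0,-1],
    [0.001,-0.002,0.127,0,0,0,-1],
    [0.001,-0.002,0.127,0,0,0,-1]
  ],
  "squeeze": 40
}}

```text
t: 15.45
position: [374.8, -310.8, 90.2]
orientation: [[-0.866, 0.5, 0.002], [0.5, 0.866, -0.002], [-0.002, -0.001, -1.0]]
wrist_force: [-1.5, 0.7, 6.8]
opening: 60.2
grip_force: 42.9
```

```bash
python3 - <<'E'
from h import *
plan((375,-308.5,160,60),(520,-12.5,225,60),(634,-12.5,225,60),(634,-12.5,101,60))
E
```

```text
t 15.4 pos [ 374.8 -310.8   90.2] yaw 60.0 open 60.2 q [ -48.    6.  117.   -0.   57. -108.]
(375, -308.5, 160) [0.001, 0.002, -0.07] [-0.001, 0.002, -0.0]
(520, -12.5, 225) [0.023, 0.331, -0.135] [-0.001, 0.002, -0.0]
(634, -12.5, 225) [-0.075, 0.388, -0.135] [-0.001, 0.002, -0.0]
(634, -12.5, 101) [-0.075, 0.388, -0.011] [-0.001, 0.002, -0.0]
```

>>> {"fn": "jog_arm", "kwargs": {
  "rows": [
    [0,0,-0.01,0,0,0,-1],
    [0,0,-0.03,0,0,0,-1],
    [0,0,-0.06,0,0,0,-1],
    [0,0,-0.085,0,0,0,-1],
    [0,0,-0.1,0,0,0,-1],
    [0,0,-0.1,0,0,0,-1],
    [0.001,0.015,-0.1,0,0,0,-1],
    [0.003,0.045,-0.1,0,0,0,-1],
    [0.005,0.08,-0.1,0,0,0,-1],
    [0.007,0.115,-0.1,0,0,0,-1],
    [0.009,0.15,-0.1,0,0,0,-1],
    [0.011,0.185,-0.1,0,0,0,-1],
    [0.013,0.22,-0.1,0,0,0,-1],
    [0.015,0.25,-0.1,0,0,0,-1],
    [0.017,0.27,-0.1,0,0,0,-1],
    [0.017,0.28,-0.1,0,0,0,-1],
    [0.017,0.28,-0.1,0,0,0,-1]
  ]
}}

```text
t: 17.15
position: [498.4, -57.1, 186.7]
orientation: [[-0.867, 0.498, -0.004], [0.498, 0.867, 0.001], [0.004, -0.001, -1.0]]
wrist_force: [0.3, 0.1, -3.0]
opening: 59.3
grip_force: 44.7
```

```bash
python3 - <<'E'
from h import *
p=grab('wrist')[0];v=grab('scene');q=v[0]
u,w=map(int,proj(v,(500,-60,150)));print(u,w)
cv2.imwrite('pics/c1.png',np.hstack([p[50:400,120:520],cv2.resize(q[max(0,w-90):w+85,u-100:u+100],(400,350))]))
plan((635.1,-13.1,190,60),(635.1,-13.1,102,60))
E
```

```text
339 170
t 17.2 pos [498.3 -58.8 187.3] yaw 60.0 open 59.9 q [-15.  -0. 111.  -0.  69. -75.]
(635.1, -13.1, 190) [-0.096, 0.108, -0.003] [-0.001, -0.003, 0.0]
(635.1, -13.1, 102) [-0.096, 0.108, 0.085] [-0.001, -0.003, 0.0]
```

View pics/c1.png

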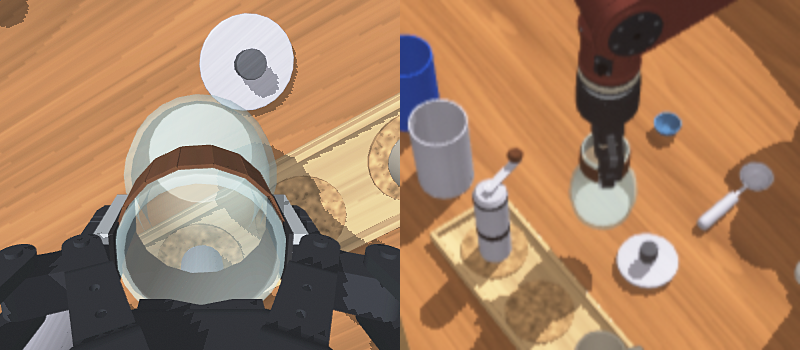

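The carafe hangs upright in the gripper, well clear of the lid and grinder. Placing it on the middle mat.

>>> {"fn": "jog_arm", "kwargs": {
  "rows": [
    [-0.01,0.012,-0.003,0,0,0,-1],
    [-0.03,0.034,-0.003,0,0,0,-1],
    [-0.055,0.062,-0.003,0,0,0,-1],
    [-0.078,0.088,-0.003,0,0,0,-1],
    [-0.091,0.103,-0.003,0,-0.002,0,-1],
    [-0.096,0.108,0,-0.001,-0.003,0,-1],
    [-0.096,0.108,0.02,-0.001,-0.003,0,-1],
    [-0.096,0.108,0.045,-0.001,-0.003,0,-1],
    [-0.096,0.108,0.065,-0.001,-0.003,0,-1],
    [-0.096,0.108,0.075,-0.001,-0.003,0,-1],
    [-0.096,0.108,0.08,-0.001,-0.003,0,-1],
    [-0.096,0.108,0.083,-0.001,-0.003,0,-1],
    [-0.096,0.108,0.085,-0.001,-0.003,0,-1],
    [-0.096,0.108,0.085,-0.001,-0.003,0,-1]
  ]
}}

```text
t: 18.65
position: [636.8, -13.3, 104.1]
orientation: [[-0.866, 0.5, 0.004], [0.5, 0.866, -0.0], [-0.003, 0.002, -1.0]]
wrist_force: [-0.5, -0.3, -3.5]
opening: 60.2
grip_force: 44.9
```

```bash
python3 - <<'E'
from h import *
plan((635.1,-13.1,102,60))
print(robot.get_state()['wrist_force'].round(1))
E
```

```text
t 18.6 pos [636.8 -13.3 104.1] yaw 60.0 open 60.2 q [ -8.  21.  96.   0.  63. -67.]
(635.1, -13.1, 102) [0.002, -0.001, 0.002] [0.002, 0.003, -0.0]
[-0.5 -0.3 -3.5]
```

>>> {"fn": "jog_arm", "kwargs": {
  "rows": [
    [0.001,0,0.0005,0,0,0,-1],
    [0.001,0,0.001,0,0,0,-1],
    [0.001,0,0.0018,0,0,0,-1],
    [0.001,0,0.0018,0,0,0,-1]
  ]
}}

```text
t: 19.05
position: [635.9, -12.7, 102.3]
orientation: [[-0.866, 0.5, 0.003], [0.5, 0.866, -0.0], [-0.003, 0.001, -1.0]]
wrist_force: [-0.5, -0.7, 1.0]
opening: 59.6
grip_force: 45.1
```

>>> {"fn": "jog_arm", "kwargs": {
  "rows": [
    [0,0,0,0,0,0,0.3],
    [0,0,0,0,0,0,0.5],
    [0,0,0,0,0,0,1],
    [0,0,0,0,0,0,1],
    [0,0,0,0,0,0,1],
    [0,0,-0.015,0,0,0,1],
    [0,0,-0.045,0,0,0,1],
    [0,0,-0.08,0,0,0,1],
    [0,0,-0.105,0,0,0,1],
    [0,0,-0.115,0,0,0,1],
    [0,0,-0.115,0,0,0,1]
  ]
}}

```text
t: 20.15
position: [636.6, -12.8, 219.4]
orientation: [[-0.866, 0.5, 0.007], [0.5, 0.866, -0.001], [-0.007, 0.003, -1.0]]
wrist_force: [-0.3, -0.1, -0.4]
opening: 85.1
grip_force: 0.0
```

```bash
python3 - <<'E'
from h import *
v=grab('wrist','w8');W=cloud(v);P=layer(W,(634,-12),45,136,150);print('rim',len(P),len(P)>5 and circ(P),np.median(P[:,2]))
v=grab('scene');W=cloud(v);P=layer(W,(634,-12),45,136,150);print('rim',len(P),len(P)>5 and circ(P))
plan((375,321.6,140,60))
E
```

```text
rim 2067 [633.1 -11.8  28.8 633.9 -12.4  32.4] 142.2690298814897
rim 103 [637.4  -9.5  28.8 637.9  -9.4  31.7]
t 20.2 pos [634.4 -12.5 215.4] yaw 60.0 open 85.5 q [ -7.  14.  92.   0.  74. -67.]
(375, 321.6, 140) [0.392, 0.16, 0.075] [0.0, 0.0, -0.0]
```

View pics/w8.png

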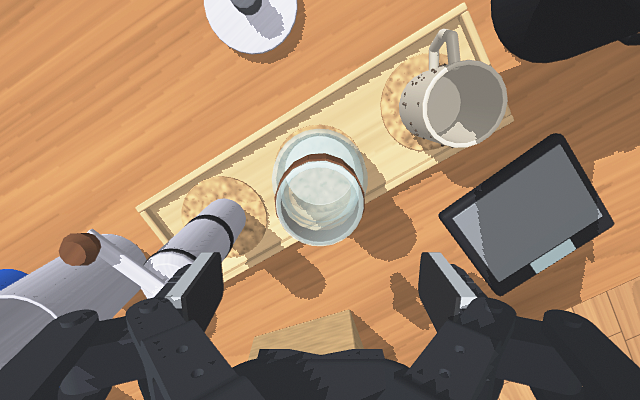

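The carafe stands on the middle mat (rim at (319,200), with an even cork ring visible). Now the dripper, with the grip axis across its ear.

>>> {"fn": "jog_arm", "kwargs": {
  "rows": [
    [0.018,0.007,0,0,0,-0.06,1],
    [0.05,0.02,0,0,0,-0.15,1],
    [0.087,0.035,0.01,0,0,-0.25,1],
    [0.125,0.05,0.02,0,0,-0.35,1],
    [0.165,0.067,0.03,0,0,-0.46,1],
    [0.205,0.084,0.04,0,0,-0.57,1],
    [0.245,0.1,0.05,0,0,-0.68,1],
    [0.285,0.116,0.06,0,0,-0.79,1],
    [0.32,0.13,0.065,0,0,-0.89,1],
    [0.355,0.145,0.065,0,0,-0.97,1],
    [0.38,0.155,0.065,0,0,-1.02,1],
    [0.39,0.16,0.065,0,0,-1.047,1],
    [0.392,0.16,0.065,0,0,-1.047,1],
    [0.392,0.16,0.065,0,0,-1.047,1],
    [0.392,0.16,0.065,0,0,-1.047,1]
  ]
}}

```text
t: 21.75
position: [376.5, 321.1, 150.4]
orientation: [[-0.867, -0.498, 0.002], [-0.498, 0.867, -0.001], [-0.001, -0.002, -1.0]]
wrist_force: [-0.2, 0.7, -0.6]
opening: 85.6
grip_force: 0.0
```

```bash
python3 - <<'E'
from h import *
v=grab('wrist','w9');W=cloud(v);P=layer(W,(374.4,321.6),50,64,76);print('rim',len(P),len(P)>5 and circ(P),np.median(P[:,2]))
plan((374.4,321.6,29,120))
E
```

```text
rim 1761 [371.2 320.3  29.3 371.6 320.6  31.9] 68.54096658775774
t 21.8 pos [376.6 321.1 150.6] yaw 119.9 open 85.5 q [ 32.   1. 114.  -0.  65. -87.]
(374.4, 321.6, 29) [0.002, 0.002, 0.122] [-0.002, 0.002, -0.002]
```

View pics/w9.png

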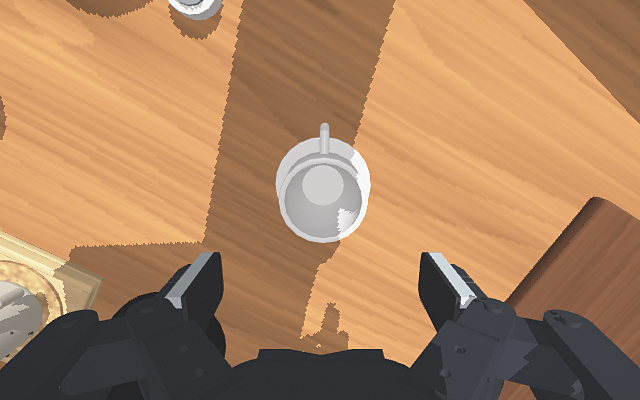

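The dripper is at (320,200), with its ear pointing up at (324,135). It is aligned, so I'll descend and grip the band.

>>> {"fn": "jog_arm", "kwargs": {
  "rows": [
    [0.002,0.001,0.02,0,0,0,1],
    [0.002,0.001,0.055,0,0,0,1],
    [0.002,0.001,0.088,0,0,0,1],
    [0.002,0.001,0.11,0,0,0,1],
    [0.002,0.001,0.12,-0.002,0.002,0,1],
    [0.002,0.001,0.122,-0.002,0.002,0,1],
    [0.002,0.001,0.122,-0.002,0.002,0,1],
    [0.002,0.001,0.122,-0.002,0.002,0,-1],
    [0.002,0.001,0.122,-0.002,0.002,0,-1],
    [0.002,0.001,0.122,-0.002,0.002,0,-1],
    [0.002,0.001,0.122,-0.002,0.002,0,-1],
    [0.002,0.001,0.122,-0.002,0.002,0,-1],
    [0.002,0.001,0.122,-0.002,0.002,0,-1],
    [0.002,0.001,0.122,-0.002,0.002,0,-1]
  ],
  "squeeze": 40
}}

```text
t: 23.2
position: [375.5, 322.8, 30.7]
orientation: [[-0.866, -0.5, 0.003], [-0.5, 0.866, 0.002], [-0.004, 0.001, -1.0]]
wrist_force: [0.2, -2.4, 5.9]
opening: 64.2
grip_force: 44.7
```

```bash
python3 - <<'E'
from h import *
plan((374.4,321.6,230,120),(560,60,230,120),(634.5,-12,230,120))
E
```

```text
t 23.2 pos [375.5 322.8  30.7] yaw 120.0 open 64.2 q [ 33.  13. 117.   0.  50. -87.]
(374.4, 321.6, 230) [0.001, -0.0, -0.199] [0.001, 0.004, -0.0]
(560, 60, 230) [-0.029, -0.32, -0.199] [0.001, 0.004, -0.0]
(634.5, -12, 230) [-0.058, -0.419, -0.199] [0.001, 0.004, -0.0]
```

>>> {"fn": "jog_arm", "kwargs": {
  "rows": [
    [0,0,-0.02,0,0,0,-1],
    [0,0,-0.055,0,0,0,-1],
    [0,0,-0.095,0,0,0,-1],
    [0,-0.005,-0.135,0,0,0,-1],
    [-0.003,-0.022,-0.165,0,0,0,-1],
    [-0.007,-0.05,-0.188,0,0,0,-1],
    [-0.012,-0.085,-0.197,0,0,0,-1],
    [-0.017,-0.12,-0.199,0,0,0,-1],
    [-0.022,-0.157,-0.199,0,0,0,-1],
    [-0.027,-0.195,-0.199,0,0,0,-1],
    [-0.032,-0.233,-0.199,0,0,0,-1],
    [-0.038,-0.27,-0.199,0,0,0,-1],
    [-0.043,-0.307,-0.199,0,0,0,-1],
    [-0.048,-0.34,-0.199,0,0,0,-1],
    [-0.052,-0.37,-0.199,0,0,0,-1],
    [-0.055,-0.395,-0.199,0,0,0,-1],
    [-0.058,-0.411,-0.199,0.001,0.004,0,-1],
    [-0.059,-0.42,-0.199,0.001,0.004,0,-1],
    [-0.059,-0.42,-0.199,0.001,0.004,0,-1],
    [-0.059,-0.42,-0.199,0.001,0.004,0,-1]
  ]
}}

```text
t: 25.2
position: [634.3, -11.7, 227.1]
orientation: [[-0.866, -0.5, -0.005], [-0.5, 0.866, -0.001], [0.005, 0.001, -1.0]]
wrist_force: [0.5, 0.4, -2.4]
opening: 64.0
grip_force: 45.2
```

```bash
python3 - <<'E'
from h import *
v=grab('scene','s2');W=cloud(v)
for n in('t','s'):
    v=grab('top' if n=='t' else 'scene');W=cloud(v)
    for nm,z0,z1 in(('carafe',125,150),('dripper flange',195,225)):
        P=layer(W,(635,-12),45,z0,z1);print(n,nm,len(P),len(P)>9 and circ(P))
p=v[0];u,w=map(int,proj(v,(635,-12,150)));print(u,w);cv2.imwrite('pics/c2.png',cv2.resize(p[w-80:w+80,u-100:u+100],None,fx=3,fy=3))
plan((636.5,-11,180,120),(636.5,-11,161,120))
E
```

```text
t carafe 7 False
t dripper flange 160 [622.9 -17.5  31.1 629.2 -13.5  40.6]
s carafe 161 [638.   -8.7  29.1 637.2  -9.8  32.6]
s dripper flange 408 [639.9  -5.8  28.  635.6  -9.8  40.5]
307 208
t 25.4 pos [634.4 -11.5 227.4] yaw 120.0 open 64.1 q [  -7.   14.   91.   -0.   75. -127.]
(636.5, -11, 180) [-0.002, -0.001, 0.047] [0.0, -0.004, 0.001]
(636.5, -11, 161) [-0.002, -0.001, 0.066] [0.0, -0.004, 0.001]
```

View pics/c2.png

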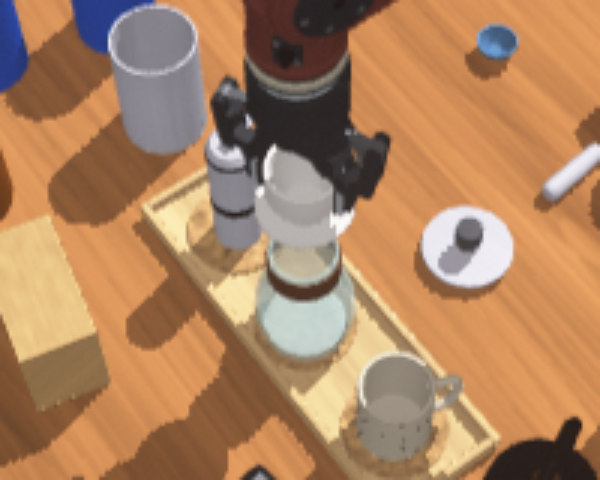

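The dripper hangs directly over the carafe's mouth. The flange and rim agree to about 2 mm, so I'll lower it gently.

>>> {"fn": "jog_arm", "kwargs": {
  "rows": [
    [-0.001,0,0.015,0,-0.004,0,-1],
    [-0.002,-0.001,0.035,0,-0.004,0,-1],
    [-0.002,-0.001,0.045,0,-0.004,0,-1],
    [-0.002,-0.001,0.05,0,-0.004,0,-1],
    [-0.002,-0.001,0.054,0,-0.004,0,-1],
    [-0.002,-0.001,0.058,0,-0.004,0,-1],
    [-0.002,-0.001,0.061,0,-0.004,0,-1],
    [-0.002,-0.001,0.063,0,-0.004,0,-1],
    [-0.002,-0.001,0.065,0,-0.004,0,-1],
    [-0.002,-0.001,0.066,0,-0.004,0,-1],
    [-0.002,-0.001,0.066,0,-0.004,0,-1]
  ]
}}

```text
t: 26.45
position: [636.9, -12.6, 161.4]
orientation: [[-0.866, -0.5, -0.0], [-0.5, 0.866, -0.0], [0.0, -0.0, -1.0]]
wrist_force: [-0.5, 0.1, -2.0]
opening: 63.8
grip_force: 45.2
```

>>> {"fn": "jog_arm", "kwargs": {
  "rows": [
    [0,0.001,0.0007,0,0,0,-1],
    [0,0.001,0.0012,0,0,0,-1],
    [0,0.001,0.0012,0,0,0,-1]
  ]
}}

```text
t: 26.75
position: [636.8, -11.9, 161.0]
orientation: [[-0.866, -0.5, 0.001], [-0.5, 0.866, -0.001], [-0.001, -0.001, -1.0]]
wrist_force: [-0.6, -0.1, 1.5]
opening: 64.0
grip_force: 45.4
```

>>> {"fn": "jog_arm", "kwargs": {
  "rows": [
    [0,0,0,0,0,0,0.3],
    [0,0,0,0,0,0,0.5],
    [0,0,0,0,0,0,1],
    [0,0,0,0,0,0,1],
    [0,0,0,0,0,0,1],
    [0,0,-0.01,0,0,0,1],
    [0,0,-0.035,0,0,0,1],
    [0,0,-0.065,0,0,0,1],
    [0,0,-0.09,0,0,0,1],
    [0,0,-0.1,0,0,0,1],
    [0,0,-0.1,0,0,0,1]
  ]
}}

```text
t: 27.85
position: [637.8, -11.8, 263.0]
orientation: [[-0.866, -0.5, 0.005], [-0.5, 0.866, -0.001], [-0.004, -0.003, -1.0]]
wrist_force: [0.2, 0.4, -0.1]
opening: 85.4
grip_force: 0.0
```

```bash
python3 - <<'E'
from h import *
v=grab('wrist','w10');W=cloud(v);P=layer(W,(635,-12),50,192,210);print('rim',len(P),len(P)>5 and circ(P),np.percentile(P[:,2],[5,50,95]))
v=grab('scene');W=cloud(v);P=layer(W,(635,-12),50,192,210);print('rim s',len(P),len(P)>5 and circ(P))
plan((467,12.5,150,120))
E
```

```text
rim 2211 [632.4 -14.   29.3 633.1 -13.8  32. ] [193.61464268 198.63461391 199.90744631]
rim s 152 [636.4 -10.9  29.5 635.9 -11.4  32.6]
t 27.9 pos [635.9 -11.6 259.2] yaw 120.0 open 85.7 q [  -7.   13.   89.   -0.   78. -127.]
(467, 12.5, 150) [0.134, 0.105, 0.109] [0.001, -0.001, -0.0]
```

View pics/w10.png

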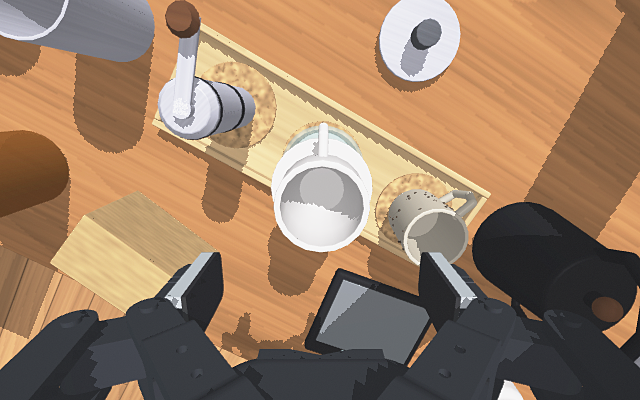

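The dripper is seated: its rim is level at z of about 198 mm, as expected, at (320,205). Now the lid.

>>> {"fn": "jog_arm", "kwargs": {
  "rows": [
    [0.015,0.012,0,0,0,0.05,1],
    [0.04,0.032,0,0,0,0.14,1],
    [0.07,0.055,0.02,0,0,0.24,1],
    [0.1,0.078,0.05,0,0,0.34,1],
    [0.122,0.095,0.085,0,0,0.44,1],
    [0.132,0.103,0.115,0,0,0.5,1],
    [0.134,0.105,0.129,0,0,0.524,1],
    [0.134,0.105,0.129,0,0,0.524,1],
    [0.134,0.105,0.129,0,0,0.524,1]
  ]
}}

```text
t: 28.85
position: [469.2, 12.0, 131.7]
orientation: [[-1.0, 0.0, 0.001], [0.0, 1.0, -0.0], [-0.001, -0.0, -1.0]]
wrist_force: [0.5, -0.4, 0.1]
opening: 85.7
grip_force: 0.0
```

```bash
python3 - <<'E'
from h import *
v=grab('wrist','w11');W=cloud(v);P=layer(W,(467,12.5),30,40,55);print('knob',len(P),len(P)>5 and circ(P),np.median(P[:,2]))
P=layer(W,(467,12.5),60,8,19);print('disc',len(P),len(P)>5 and circ(P),np.median(P[:,2]))
plan((466.6,12.6,17,90))
E
```

```text
knob 983 [463.   11.1   9.1 463.8  11.1  13. ] 46.7532130733029
disc 7637 [463.8  11.1  32.6 463.7  11.   43.7] 14.863372199813227
t 28.9 pos [470.1  11.9 132.6] yaw 90.0 open 85.3 q [ -7.  -0. 118.  -0.  62. -97.]
(466.6, 12.6, 17) [0.004, 0.001, 0.116] [-0.001, 0.003, -0.0]
```

>>> {"fn": "jog_arm", "kwargs": {
  "rows": [
    [0.004,0.001,0.02,0,0.003,0,1],
    [0.004,0.001,0.055,0,0.003,0,1],
    [0.004,0.001,0.085,0,0.003,0,1],
    [0.004,0.001,0.105,0,0.003,0,1],
    [0.004,0.001,0.113,0,0.003,0,1],
    [0.004,0.001,0.115,0,0.003,0,0.5],
    [0.004,0.001,0.115,0,0.003,0,0],
    [0.004,0.001,0.115,0,0.003,0,-0.5],
    [0.004,0.001,0.115,0,0.003,0,-1],
    [0.004,0.001,0.115,0,0.003,0,-1],
    [0.004,0.001,0.115,0,0.003,0,-1],
    [0.004,0.001,0.115,0,0.003,0,-1],
    [0.004,0.001,0.115,0,0.003,0,-1],
    [0.004,0.001,0.115,0,0.003,0,-1],
    [0.004,0.001,0.115,0,0.003,0,-1]
  ],
  "squeeze": 40
}}

```text
t: 30.4
position: [465.4, 13.0, 17.6]
orientation: [[-1.0, 0.001, -0.0], [0.001, 1.0, -0.001], [0.0, -0.001, -1.0]]
wrist_force: [-0.1, -0.2, 6.1]
opening: 24.9
grip_force: 39.4
```

```bash
python3 - <<'E'
from h import *
plan((466.6,12.6,180,90),(500,-200,180,90),(614.8,-285.5,180,90))
E
```

```text
t 30.4 pos [465.4  13.   17.6] yaw 90.0 open 24.9 q [ -7.  11. 121.  -0.  48. -97.]
(466.6, 12.6, 180) [-0.001, -0.001, -0.162] [-0.001, -0.0, -0.001]
(500, -200, 180) [-0.035, -0.213, -0.162] [-0.001, -0.0, -0.001]
(614.8, -285.5, 180) [-0.15, -0.299, -0.162] [-0.001, -0.0, -0.001]
```

>>> {"fn": "jog_arm", "kwargs": {
  "rows": [
    [0,0,-0.02,0,0,0,-1],
    [0,0,-0.055,0,0,0,-1],
    [0,-0.003,-0.09,0,0,0,-1],
    [-0.002,-0.015,-0.125,0,0,0,-1],
    [-0.006,-0.04,-0.15,0,0,0,-1],
    [-0.012,-0.075,-0.16,0,0,0,-1],
    [-0.018,-0.11,-0.162,0,0,0,-1],
    [-0.024,-0.145,-0.162,0,0,0,-1],
    [-0.032,-0.18,-0.162,0,0,0,-1],
    [-0.045,-0.21,-0.162,0,0,0,-1],
    [-0.068,-0.235,-0.162,0,0,0,-1],
    [-0.095,-0.258,-0.162,0,0,0,-1],
    [-0.12,-0.277,-0.162,0,0,0,-1],
    [-0.14,-0.292,-0.162,0,0,0,-1],
    [-0.148,-0.298,-0.162,0,0,0,-1],
    [-0.148,-0.298,-0.162,0,0,0,-1],
    [-0.148,-0.298,-0.162,0,0,0,-1]
  ]
}}

```text
t: 32.1
position: [611.1, -283.9, 177.1]
orientation: [[-1.0, 0.001, -0.005], [0.001, 1.0, 0.001], [0.005, 0.001, -1.0]]
wrist_force: [-0.3, -0.2, -1.1]
opening: 24.8
grip_force: 39.5
```

```bash
python3 - <<'E'
from h import *
for n in('scene','top'):
    v=grab(n);W=cloud(v)
    P=layer(W,(614.8,-285.5),60,158,182);P=P[P[:,2]<np.median(P[:,2])+5];print(n,'disc',len(P),circ(P),np.median(P[:,2]))
    P=layer(W,(614.8,-285.5),60,124,136);print(n,'can',len(P),len(P)>5 and circ(P))
plan((613.6,-285.2,139.6,90))
E
```

```text
scene disc 424 [ 614.2 -279.1   32.5  613.8 -280.3   45. ] 171.0683080358134
scene can 67 [ 616.3 -284.7   40.4  618.  -282.3   42.2]
top disc 8 [ 598.8 -319.6    3.4  598.8 -319.4    4.9] 174.12689933109277
top can 0 False
t 32.2 pos [ 611.1 -283.8  177.5] yaw 90.0 open 24.6 q [ -31.   21.   88.   -0.   72. -121.]
(613.6, -285.2, 139.6) [-0.003, -0.001, 0.038] [0.001, -0.004, -0.0]
```

>>> {"fn": "jog_arm", "kwargs": {
  "rows": [
    [-0.003,-0.001,0.005,0,-0.004,0,-1],
    [-0.003,-0.002,0.015,0,-0.004,0,-1],
    [-0.003,-0.002,0.022,0,-0.004,0,-1],
    [-0.003,-0.002,0.025,0,-0.004,0,-1],
    [-0.003,-0.002,0.025,0,-0.004,0,-1]
  ]
}}

```text
t: 32.7
position: [614.2, -286.4, 151.3]
orientation: [[-1.0, 0.001, -0.001], [0.001, 1.0, 0.001], [0.001, 0.001, -1.0]]
wrist_force: [0.4, -0.7, -1.1]
opening: 24.6
grip_force: 39.5
```

```bash
python3 - <<'E'
from h import *
v=grab('scene');W=cloud(v)
P=layer(W,(614.8,-285.5),55,143,158);P=P[abs(P[:,2]-np.median(P[:,2]))<4];print('disc',len(P),circ(P),np.median(P[:,2]))
u,w=map(int,proj(v,(614,-285,130)))
a=cv2.resize(v[0][w-50:w+50,u-66:u+66],(396,300));p=grab('wrist')[0]
cv2.imwrite('pics/c3.png',np.hstack([a,cv2.resize(p,(396,300))]))
plan((613.6,-285.6,139.6,90))
E
```

```text
disc 316 [ 617.2 -281.8   32.4  617.3 -283.1   44.3] 145.9416049779859
t 32.8 pos [ 615.  -286.9  152.6] yaw 90.0 open 24.7 q [ -31.   23.   88.    0.   69. -121.]
(613.6, -285.6, 139.6) [0.001, 0.001, 0.013] [-0.0, 0.001, -0.001]
```

View pics/c3.png

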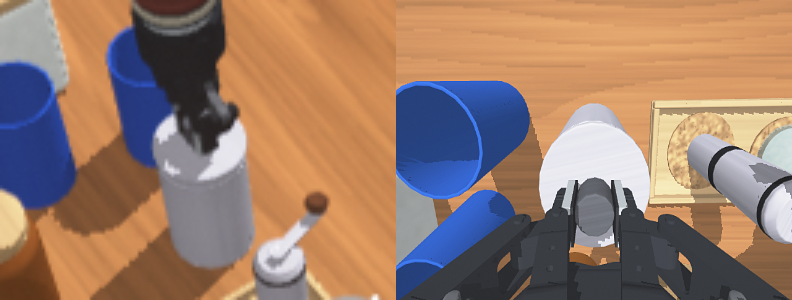

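The lid hangs centred over the canister, with offsets of about 1–2 mm and a tolerance of 5 mm. Lowering it.

>>> {"fn": "jog_arm", "kwargs": {
  "rows": [
    [0.001,0,0.003,0,0,0,-1],
    [0.001,0,0.006,0,0,0,-1],
    [0.001,0,0.009,0,0,0,-1],
    [0.001,0,0.011,0,0,0,-1],
    [0.001,0,0.0125,0,0,0,-1],
    [0.001,0,0.0125,0,0,0,-1],
    [0.001,0,0.0125,0,0,0,-1]
  ]
}}

```text
t: 33.5
position: [614.1, -286.9, 140.3]
orientation: [[-1.0, 0.001, 0.001], [0.001, 1.0, -0.0], [-0.001, -0.0, -1.0]]
wrist_force: [0.4, -0.4, -1.9]
opening: 24.7
grip_force: 39.5
```

>>> {"fn": "jog_arm", "kwargs": {
  "rows": [
    [0,0,0.0007,0,0,0,-1],
    [0,0,0.0012,0,0,0,-1],
    [0,0,0.0012,0,0,0,-1],
    [0,0,0.0012,0,0,0,-0.2],
    [0,0,0.0012,0,0,0,0],
    [0,0,0.0012,0,0,0,0.2],
    [0,0,0.0012,0,0,0,0.2],
    [0,0,0.0012,0,0,0,0.2],
    [0,0,-0.01,0,0,0,0.2],
    [0,0,-0.035,0,0,0,0.2],
    [0,0,-0.07,0,0,0,0.2],
    [0,0,-0.1,0,0,0,0.2],
    [0.05,0,-0.12,0,0,0,0.2],
    [0.1,0,-0.13,0,0,0,0.2],
    [0.15,0,-0.13,0,0,0,0.2],
    [0.2,0,-0.13,0,0,0,0.2],
    [0.22,0,-0.13,0,0,0,0.2],
    [0.22,0,-0.13,0,0,0,0.2]
  ]
}}

```text
t: 35.3
position: [391.4, -286.6, 271.1]
orientation: [[-1.0, 0.004, 0.001], [0.004, 1.0, -0.001], [-0.001, -0.001, -1.0]]
wrist_force: [0.3, 1.3, 0.9]
opening: 51.1
grip_force: 0.0
```

```bash
python3 - <<'E'
from h import *
for n in('top','scene'):
    v=grab(n,'end_'+n);W=cloud(v)
    for nm,c,r,z0,z1 in(('lid disc',(614.8,-285.5),55,128,145),('knob',(614.8,-285.5),30,162,176),('can wall',(614.8,-285.5),60,40,115),('mug',(633,118.5),45,90,104),('drip',(635,-12),45,192,206),('grinder',(629,-131.5),30,146,158)):
        P=layer(W,c,r,z0,z1);print(n,nm,len(P),len(P)>5 and circ(P),len(P)>5 and np.median(P[:,2]).round(1))
print(robot.get_state()['t'])
E
```

```text
top lid disc 857 [ 613.7 -286.2   32.6  613.8 -286.2   44.4] 136.6
top knob 93 [ 612.9 -285.6    9.2  613.4 -285.9   12.8] 168.6
top can wall 194 [ 613.7 -286.7   41.7  606.3 -278.6   40.3] 78.7
top mug 149 [632.3 118.4  30.8 632.5 118.8  33.2] 97.1
top drip 180 [633.4 -13.3  29.5 633.8 -13.   31.9] 198.3
top grinder 115 [ 627.9 -129.4   19.4  629.  -129.9   23.5] 155.8
scene lid disc 523 [ 616.  -284.4   32.9  615.5 -284.2   45.4] 133.9
scene knob 55 [ 617.4 -283.6    9.1  617.8 -283.3   13.4] 165.6
scene can wall 451 [ 616.3 -284.9   40.8  618.1 -281.2   41.6] 78.0
scene mug 145 [635.3 120.9  30.9 635.4 120.5  34.3] 94.5
scene drip 149 [636.6 -11.   29.6 637.3 -11.2  33. ] 195.5
scene grinder 151 [ 632.1 -126.3   17.4  632.1 -126.1   23.4] 154.1
35.4
```

View pics/end_scene.png

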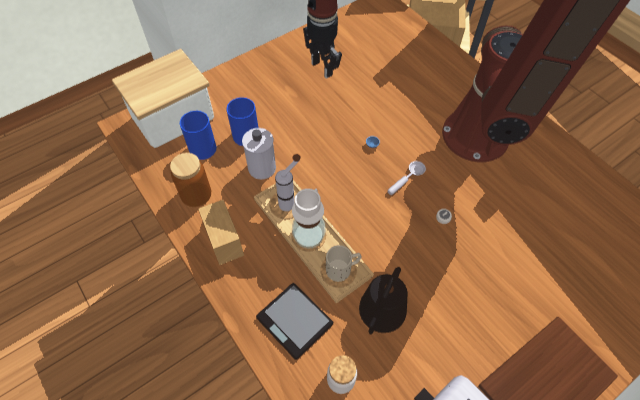

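The final scene view shows the lid seated on the canister at (258,140), the grinder upright at (285,190), the dripper level on the carafe at (308,205), and the mug at (340,262). The measured heights match a seated lid and dripper, so I'm handing in.

```bash
python3 -c "
from bench import robot
print(robot.hand_in())"
```

```text
the job is handed in; nothing more can be done
None
```

The tray is laid out and handed in at about 35 s: mug, grinder and carafe stand on their mats (centred to about 4 mm), the dripper is seated on the carafe, the lid is on the canister, and nothing was knocked over.

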